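# Unbolt and pop the push-push hatch of the stopper box

## Task

One of the three boxes in the compartment tray has a hatch with a round press pad: with a fingertip, push the tab of its sliding bolt fully sideways off the hatch, then press the round pad once, all the way in, and let go so that the hatch pops up. See that it stays standing open by itself and do not push it shut again; leave the bolt slid back, the other two boxes' hatches and bolts and all the things around alone, and do not pick anything up.

Things in the scene. Friction and masses are not known exactly. Their poses are not given: they have to be found in the camera images.
- module_round: The box to open, the only one with a ROUND pad: wooden, 120 mm (x) by 128 mm (y) by 70 mm high, fixed. Origin: centre of its underside, 8 mm above the bench; x points from its front (robot side) to its hinge side, y to its left, z up. A light wooden hatch 103 (x) by 88 mm (y) lies flush in its top over y -59 to +30 mm, hinged at the far edge (x +50), free edge in front.
- tray: Dark wooden compartment tray 250 mm (x) by 420 mm (y), walls 42 mm high, fixed; origin: centre of its underside. The three modules stand side by side along y, in any order, in its front bay, turned as the tray is.
- pad_round (a point): Top centre of the round aluminium press pad: disc 28 mm across, 10 mm proud of the hatch; shut, it is at x -28, y -14.5, z 80 mm of module_round, 78 mm from the hinge. Pressing it down takes 3 to 5 N (push to 8 N to be sure of the stop); the push-push latch lets go after about 3.5 mm, a firm stop comes at 5 to 6 mm, and once let go the spring swings the hatch up.
- hatch_round (a joint): Hatch angle, rad: 0 to 0.008 shut and flush, negative pressed in (latch trips near -0.037, stop at -0.065), positive open; stop at 0.60, where the spring holds it (free edge then about 59 mm above the module's top).
- latch (a joint): Sideways position, m, of the hidden pin of the push-push latch: 0 while it holds the hatch shut, about -0.007 when it has let go. It goes above +0.003 only when the popped hatch is pushed back down towards shut.
- tab_round (a point): Top centre of the upright steel tab of module_round's bolt: 20 mm (x) by 8 mm (y), 28 mm tall on a flat plate (20 by 36 by 5 mm) that lies 1 mm above the top and, at joint 0, covers y +12 to +48 mm, blocking the hatch. The tab's top is then at x -30, y +42, z 104 mm of the module. The strip y +31 to +64 mm is a fixed ledge for the bolt.
- bolt_round (a joint): How far the bolt is slid towards the module's +y, m: 0 to 0.006 at the start (over the hatch), 0.026 at its end stop; it is clear of the hatch from 0.019. It slides with about 1.5 N and stays where left.
- module_cross: Another module, same box, hatch and bolt, but with a straight 62 mm press bar lying across it (along y). Leave it shut: do not press its hatch or slide its bolt. Axes as module_round.
- module_long: Another module, same box, hatch and bolt, but with a straight 62 mm press bar lying front to back (along x). Leave it shut: do not press its hatch or slide its bolt. Axes as module_round.
- hatch_cross (a joint): Hatch angle of module_cross, rad: 0 shut, negative pressed in.
- bolt_cross (a joint): Bolt position of module_cross, m: 0 as found, grows if slid to its +y.
- hatch_long (a joint): Hatch angle of module_long, rad: 0 shut, negative pressed in.
- bolt_long (a joint): Bolt position of module_long, m: 0 as found, grows if slid to its +y.
- spool: Wooden thread-type spool, 38 mm across, 50 mm high, standing in a rear compartment of the tray. Origin: centre of its underside. Bystander, to be left alone.
- stopper: Cork stopper, 36 mm across, 52 mm high, standing in a rear compartment of the tray. Origin: centre of its underside. Bystander, to be left alone.
- carton: Cardboard carton 70 x 100 x 60 mm high, left of the tray. Origin: centre of its underside. Bystander, to be left alone.
- jar: Glass jar 70 mm across, 90 mm high, left of the tray. Origin: centre of its underside. Bystander, to be left alone.
- wine_a: Full wine bottle, 74 mm across, 300 mm high, right of the tray. Origin: centre of its underside. Bystander, to be left alone.
- wine_b: Second wine bottle, same size, right of the tray. Origin: centre of its underside. Bystander, to be left alone.
- mug: White mug 80 mm across, 90 mm high, right front. Origin: centre of its underside. Bystander, to be left alone.

How it is judged (in metres and radians):
On the way, in this order (a step that is already met when the one before it is completed fails the run):
1. the bolt is slid off the still shut hatch (value of joint bolt_round above 0.019 m and value of joint hatch_round below 0.03 rad and value of joint latch above -0.002 m), for 0.1 s.
2. the round-pad hatch is pressed in until its latch lets go (value of joint hatch_round below -0.02 rad and value of joint latch below -0.003 m and contact force between the fingers and module_round above 0.5 N).
3. the hatch has popped up and stands open by itself, untouched (value of joint hatch_round above 0.5 rad and contact force between the fingers and module_round below 0.1 N), for 0.5 s.
At the end, for the whole second after the job is handed in: The round-pad hatch stands open at more than 0.5 rad and at rest with its latch let go, its bolt is slid back at least 19 mm, the other two hatches are shut (-0.02 to 0.03 rad) with their bolts within 8 mm of closed, and every bystander is within 30 mm of where it stood (value of joint hatch_round above 0.5 rad and velocity of joint hatch_round between -0.05 and 0.05 rad/s and value of joint latch below -0.003 m and value of joint bolt_round above 0.019 m and value of joint hatch_cross between -0.02 and 0.03 rad and value of joint hatch_long between -0.02 and 0.03 rad and not (value of joint any of hatch_cross, hatch_long below -0.03 rad or value of joint any of bolt_cross, bolt_long above 0.008 m) and not (distance of spool from where it was at the start of the episode above 0.03 m) and not (distance of stopper from where it was at the start of the episode above 0.03 m) and not (distance of carton from where it was at the start of the episode above 0.03 m) and not (distance of jar from where it was at the start of the episode above 0.03 m) and not (distance of wine_a from where it was at the start of the episode above 0.03 m) and not (distance of wine_b from where it was at the start of the episode above 0.03 m) and not (distance of mug from where it was at the start of the episode above 0.03 m)); the robot touches nothing.
It fails at once if the popped hatch is pushed back down towards shut (a second press) (value of joint latch above 0.003 m).
It fails at once if another module's hatch is pressed in or its bolt is slid more than 8 mm (value of joint any of hatch_cross, hatch_long below -0.03 rad or value of joint any of bolt_cross, bolt_long above 0.008 m).
It fails at once if a bystander is lifted, carried or shoved more than 30 mm (distance of any of spool, stopper, carton, jar, wine_a, wine_b, mug from where it was at the start of the episode above 0.03 m).
It fails at once if a bystander is tipped over (angle between any of spool, stopper, carton, jar, wine_a, wine_b, mug's own z axis and vertical above 0.6 rad).
It also fails if it takes over 42 s, if anything falls off the work surface, if the arm or the gripper's body presses on something with over 40 N, if the wrist force passes 120 N, or if a joint passes its speed limit or range.

## Robot

A 6-joint arm with a two-finger parallel gripper is mounted at the origin on the work surface. World frame = base frame: x ahead of the robot, y to its left, z up, the work surface at z = 0. Lengths are in mm, angles in rad, forces in N, time in s.
With the tool pointing down it reaches from about 375 to 750 mm from the base axis. Payload 9 kg.
Tool frame: the origin (TCP) lies midway between the tips of the shut fingers; the grasp point (between the pads) lies 19 mm behind it; z points along the fingers, y is the direction in which the jaws open and shut (so a half turn about z gives the same grasp; the last joint's range is limited). The gripper opens to 85 mm and grips with 20 to 120 N. Pads are 22 mm wide; open, the fingers measure 114 mm over their backs; the gripper's body (76 mm by 85 mm) begins 54 mm behind the grasp point. The pads swing forward as they close: fully open they stand 13 mm farther back than shut.
Start: joints at [-1.535, 0.104, 0.097, 1.564, 0, 1.353], TCP at [150.659, -580.812, 191.531] pointing down, gripper open.
Joint ranges: [-2.99, 2.99], [-0.84, 1.86], [-1.1, 1.16], [-1.84, 2.11], [-1.51, 1.56], [-3.14, 3.14]. Speed limits (rad/s): [2.22, 2.22, 2.57, 3.14, 3.14, 3.14].

## Interface

Orientations are given as a 3x3 rotation matrix whose columns are the frame's x, y, z axes.
In Python, from cell import observe, read_camera, hand_in gives the robot as it stands. The module is installed in compiled form; this text tells all that it offers.
- The arm moves only by the tool jog_arm, never from a script. Its argument "motion" is a list of rows, each a list of 5 numbers: the opening, from -1 (shut) to 1 (fully open), then the shift along the tool's x, y, z in m, then the turn about the tool's z in rad. In form: [[gripper, x, y, z, spin], ...]. A call has 1 to 5 rows; each row shifts and turns the commanded pose from where the row before left it, along the tool's axes as they then stand; what a row does not reach is not made up. A row lasts 1/10 s, in which the tool goes at most 50 mm and 8.59 degrees, less where a joint would pass 70% of its speed; a pose out of reach is approached as far as the arm can. A call is refused whole if a number of a shift passes 0.05 or a number of a turn 0.15, either way. A call with a gripper value outside its range is refused whole. The fingers move at their own pace and stop on an object; "squeeze" is the grip in N (left out, the last holds). Time passes only in rows, so rows that do not move let the fingers close. It gives the time, the measured TCP pose, the force and the opening at its end, in the units of the state.
- observe(): the state, without advancing time (a new reading comes with each control period).
- read_camera(name): name is "scene" or "top" or "wrist"; returns a dict with "pixels" (480x640x3 uint8, red, green, blue), "camera_matrix" (3x3 intrinsics, pixels), "dist" ([k1, k2, p1, p2, k3] as OpenCV has them; the pictures are not rectified), "R" (3x3) and "t" (3): a world point X has camera coordinates R X + t. Camera axes: x right, y down, z forward; pixel columns grow to the right and rows downward; lengths in mm; the calibration is good to about 2 mm. A picture is of the moment at which its call begins. There is no depth.
- hand_in(): hands the job in, once; it reports no verdict.
The state is a dict: "time_s": time; "joint_pos": joint angles; "joint_velocities": joint speeds; "tau": joint torques, N m; "position": TCP position; "ee_rot": TCP orientation; "wrist_force": force on the tool from outside, world axes, zero at the start; "ft_torque": the same for the moment, N m; "grip_width": finger opening in mm.
Only numpy, scipy, OpenCV 4.12 (cv2) and the standard library are available. Lean on these libraries where they do the work, as an engineer would, in place of code of your own. Each camera call takes 0.05 s, during which the arm holds its last target.

## Working session

There is one attempt and no reset: what is moved stays moved. The work goes in short steps, Python scripts to look and compute and a tool call to move; the robot and the scene stay as the last step left them, time stands still between calls to the robot, and variables do not carry over. Pictures are saved under pics/ and viewed, and the job is handed in when it is done.

Besides the shell and the picture viewer there is one more tool, called after ">>>" by a JSON object that holds its "name" and its "arguments", one argument or row to a line. jog_arm: Moves the arm, as the interface text tells. Its arguments: {"type":"object","properties":{"motion":{"type":"array"},"squeeze":{"type":"number"}},"required":["motion"]}

```bash
mkdir -p pics
cat > h.py <<'E'
import numpy as np, cv2
from cell import observe, read_camera, hand_in
def snap(n,f):
    c=read_camera(n); cv2.imwrite(f'pics/{f}.png',c['pixels'][:,:,::-1]); np.savez(f'pics/{f}.npz',**{k:np.array(v) for k,v in c.items()}); return c
def load(f): return dict(np.load(f'pics/{f}.npz'))
def ray(c,uv,z):
    p=cv2.undistortPoints(np.array([[uv]],float),c['camera_matrix'],c['dist'])[0,0]
    R=np.array(c['R']);t=np.array(c['t']).ravel(); o=-R.T@t; d=R.T@np.array([p[0],p[1],1]); return o+d*(z-o[2])/d[2]
def proj(c,X):
    return cv2.projectPoints(np.array(X,float).reshape(-1,3),cv2.Rodrigues(np.array(c['R']))[0],np.array(c['t'],float).ravel(),c['camera_matrix'],c['dist'])[0][:,0]
E
python3 - <<'E'
from h import *
s=observe();print(s)
for n in ('scene','top','wrist'):
    c=snap(n,n+'0');print(n,-np.array(c['R']).T@np.array(c['t']).ravel())
E
```

```text
{'time_s': 0.0, 'joint_pos': array([-1.53469511e+00,  1.04719601e-01,  9.64644857e-02,  1.56386965e+00,
        3.20842110e-05,  1.35309401e+00]), 'joint_velocities': array([ 0.00082098, -0.00057607, -0.00076975,  0.00045366,  0.00094686,
       -0.00083834]), 'tau': array([-1.20664274e-03, -5.56926370e+01,  5.03650546e+01,  1.69397704e-02,
       -4.14497854e-04,  1.39859409e-05]), 'position': array([ 150.65751733, -580.39303974,  190.70782512]), 'ee_rot': array([[ 9.67964414e-01,  2.51087420e-01, -1.58844131e-05],
       [ 2.51087218e-01, -9.67963555e-01,  1.32872786e-03],
       [ 3.18251318e-04, -1.29014966e-03, -9.99999117e-01]]), 'wrist_force': array([-0.97565905,  0.28108654, -0.75568316]), 'ft_torque': array([ 0.02865842,  0.00308175, -0.03545337]), 'grip_width': 85.21064242240449}
scene [949.37094119 796.70961332 906.82438201]
top [ 3.67146990e+02 -1.58575266e+00  1.68928327e+03]
wrist [ 221.93617209 -562.2747983   374.63145111]
```

View pics/scene0.png

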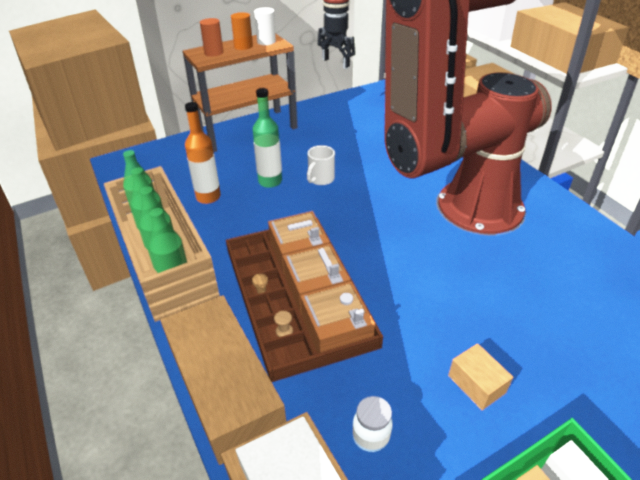

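View pics/top0.png

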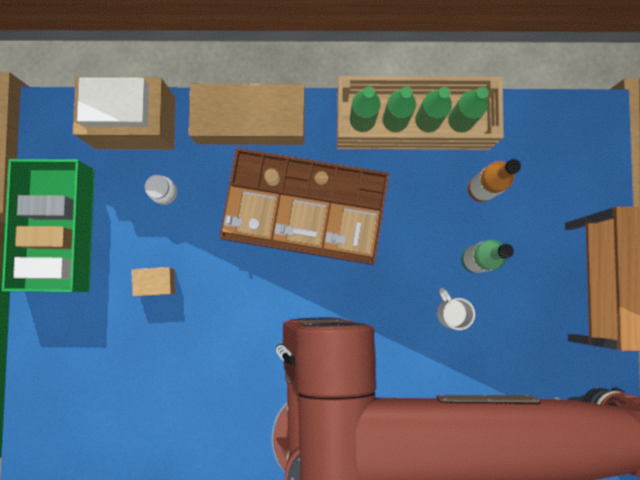

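The round pad is on the leftmost module: top image about (254,224), with its tab at about (233,221). I'll zoom in on both views.

Run:
```python
from h import *
a=cv2.imread('pics/top0.png')[140:275,210:400]; cv2.imwrite('pics/t_z.png',cv2.resize(a,None,fx=4.2,fy=4.2,interpolation=cv2.INTER_CUBIC))
a=cv2.imread('pics/scene0.png')[200:380,220:390]; cv2.imwrite('pics/s_z.png',cv2.resize(a,None,fx=3.3,fy=3.3,interpolation=cv2.INTER_CUBIC))
```

```text
(no output)
```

View pics/t_z.png

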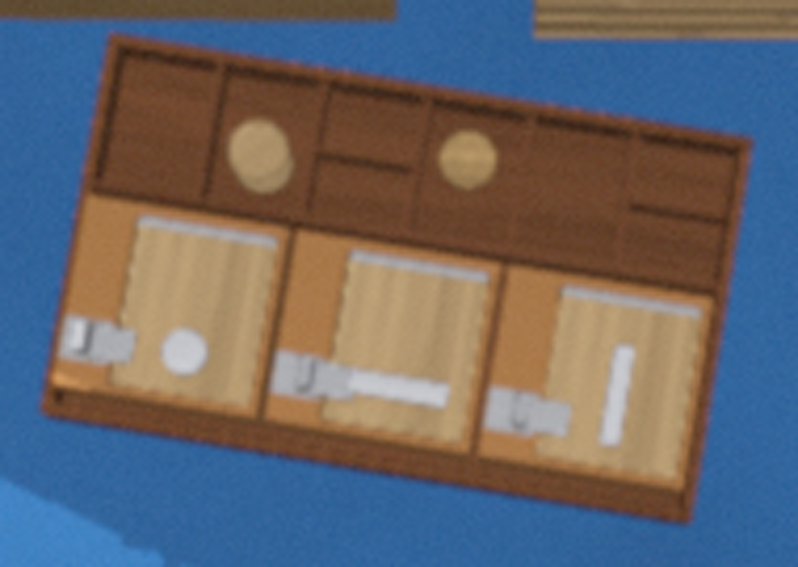

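View pics/s_z.png

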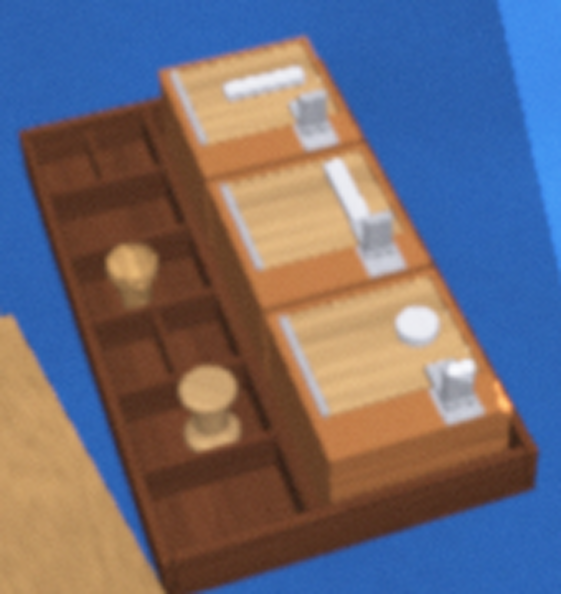

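In the crops, the pad disc is at top (254,224) and scene (346,299). The bolt tab is just to its left in the top view (230,220). Next I'll measure the pad by mask in both views and get the yaw from the tray's rim corners.

Run:
```python
from h import *
def pad(f,c0,r):
    c=load(f);im=c['pixels'].astype(int);m=((im.min(2)>165)&(im.max(2)-im.min(2)<45)).astype(np.uint8)
    n,l,st,ce=cv2.connectedComponentsWithStats(m)
    for i in range(1,n):
        if np.hypot(*(ce[i]-c0))<r and st[i][4]>5: print(f,ce[i],st[i])
    return c
pt=pad('top0',(250,222),26); ps=pad('scene0',(348,305),26)
c=pt
# tray corners z=42 from zoomed picture
z=lambda u,v:(210+u/4.2,140+v/4.2)
Cn={k:ray(c,z(*p),42)[:2] for k,p in dict(FL=(112,38),FR=(750,140),NR=(690,522),NL=(44,412)).items()}
print({k:v.round(1) for k,v in Cn.items()})
d=(Cn['FL']-Cn['FR']+Cn['NL']-Cn['NR'])/2; print('w',np.linalg.norm(d),'yaw',np.degrees(np.arctan2(-d[0],d[1])))
e=(Cn['FL']-Cn['NL']+Cn['FR']-Cn['NR'])/2; print('l',np.linalg.norm(e),'yaw',np.degrees(np.arctan2(e[1],e[0])))
print('ctr',sum(Cn.values())/4)
print('pad top',ray(c,z(184,352),88).round(1),'pad scene',ray(ps,(220+417/3.3,200+323/3.3),88).round(1))
print('tab top',ray(c,z(78,336),112).round(1),'tab scene',ray(ps,(220+459/3.3,200+368/3.3),112).round(1))
```

```text
top0 [227.09375 219.34375] [225 216   5   8  32]
top0 [236.52459016 221.27868852] [232 217  10   9  61]
top0 [253.37647059 223.37647059] [249 219  10  10  85]
scene0 [346.09302326 298.28682171] [340 293  13  12 129]
scene0 [357.37423313 317.26993865] [349 309  17  19 163]
{'FL': array([769.1, 229.4]), 'FR': array([ 705.4, -179.6]), 'NR': array([ 461.1, -141.4]), 'NL': array([527.5, 267.7])}
w 414.19792120442094 yaw -9.032043156710651
l 245.9346361719451 yaw -8.935994827501455
ctr [615.78529563  44.02655782]
pad top [560.9 174.4  88. ] pad scene [562.  178.4  88. ]
tab top [567.3 236.6 112. ] tab scene [569.9 240.7 112. ]
```

Run:
```python
from h import *
c=load('top0');s=load('scene0')
print('orange bot',ray(c,(513,166),300),ray(s,(191,108),300)); print('green',ray(c,(505,251),300),ray(s,(262,93),300)); print('mug',ray(c,(457,313),90))
y=np.radians(-9);ex=np.array([np.cos(y),np.sin(y)]);ey=np.array([-ex[1],ex[0]])
pad=np.array([561.5,176.4]); O=pad+28*ex+14.5*ey
print('origin',O,'front gap approach y20',O-30*ex+22*ey)
# predicted pixels check of pad, tab, hinges
for cc,n in((c,'top'),(s,'scene')):
    for nm,(a,b,h) in dict(pad=(-28,-14.5,88),tab=(-30,46,112),hL=(50,30,78),hR=(50,-59,78),cornFL=(-60,64,78),cornBL=(60,64,78)).items():
        p=O+a*ex+b*ey; print(n,nm,proj(cc,[*p,h]).round(1))
```

```text
orange bot [ 671.10725397 -432.12712454  300.        ] [ 676.8088745 -411.1211276  300.       ]
green [ 478.5454672 -410.5860592  300.       ] [ 485.43037494 -393.77252394  300.        ]
mug [ 336.05587529 -347.74494009   90.        ]
origin [591.42357328 186.34131592] front gap approach y20 [565.23448129 212.76349336]
top pad [[253.1 223.6]]
top tab [[228.6 219.3]]
top hL [[242.  192.1]]
top hR [[275.4 197.6]]
top cornFL [[221.7 231.2]]
top cornBL [[229.9 186.3]]
scene pad [[346.1 297.2]]
scene tab [[358.4 309.9]]
scene hL [[318.7 325.7]]
scene hR [[305.  295.4]]
scene cornFL [[374.6 323. ]]
scene cornBL [[319.7 339.6]]
```

>>> {"name": "jog_arm", "arguments": {
  "motion": [
    [-1,0,0,-0.04,-0.14],
    [-1,0,0,-0.04,-0.14],
    [-1,0,0,-0.04,-0.14],
    [-1,0,0,-0.04,-0.14],
    [-1,0,0,0,-0.14]
  ],
  "squeeze": 40
}}

```text
time_s: 0.65
position: [150.7, -582.1, 357.7]
ee_rot: [[0.574, 0.819, 0.0], [0.819, -0.574, -0.008], [-0.007, 0.005, -1.0]]
wrist_force: [-0.3, -0.4, 0.2]
grip_width: 12.3
```

Both views agree with a yaw of -9° and predict the hinge and pad pixels to about 1 px. The bolt starts near +4 to 6 mm. I'll spin the tool so its x runs along the module's y, then travel above bottle height.

>>> {"name": "jog_arm", "arguments": {
  "motion": [
    [-1,0,0,0,-0.15],
    [-1,0,0,0,-0.15],
    [-1,0,0,0,-0.15],
    [-1,0,0,0,0]
  ]
}}

```text
time_s: 1.05
position: [150.7, -580.7, 351.2]
ee_rot: [[0.164, 0.986, -0.0], [0.986, -0.164, 0.0], [0.0, -0.0, -1.0]]
wrist_force: [-0.3, 0.7, 0.1]
grip_width: -0.4
```

>>> {"name": "jog_arm", "arguments": {
  "motion": [
    [-1,0.042,0.018,0,0],
    [-1,0.042,0.018,0,0],
    [-1,0.042,0.018,0,0],
    [-1,0.042,0.018,0,0],
    [-1,0.042,0.018,0,0]
  ]
}}

```text
time_s: 1.55
position: [274.9, -387.0, 351.4]
ee_rot: [[0.172, 0.985, 0.0], [0.985, -0.172, -0.0], [-0.0, 0.0, -1.0]]
wrist_force: [0.7, 0.2, -0.5]
grip_width: 0.2
```

>>> {"name": "jog_arm", "arguments": {
  "motion": [
    [-1,0.042,0.018,0,0],
    [-1,0.042,0.018,0,0],
    [-1,0.042,0.018,0,0],
    [-1,0.042,0.018,0,0],
    [-1,0.042,0.018,0,0]
  ]
}}

```text
time_s: 2.05
position: [398.6, -194.8, 351.5]
ee_rot: [[0.172, 0.985, 0.0], [0.985, -0.172, -0.0], [-0.0, 0.0, -1.0]]
wrist_force: [1.4, -1.2, -0.2]
grip_width: 0.2
```

>>> {"name": "jog_arm", "arguments": {
  "motion": [
    [-1,0.043,0.01,0,0],
    [-1,0.043,0.01,0,0],
    [-1,0.043,0.01,0,0],
    [-1,0.043,0.01,0,0],
    [-1,0.043,0.01,0,0]
  ]
}}

```text
time_s: 2.55
position: [483.4, 9.0, 351.5]
ee_rot: [[0.171, 0.985, 0.0], [0.985, -0.171, -0.0], [-0.0, 0.0, -1.0]]
wrist_force: [0.1, -0.2, 0.1]
grip_width: -0.3
```

>>> {"name": "jog_arm", "arguments": {
  "motion": [
    [-1,0.043,0.01,0,0],
    [-1,0.043,0.01,0,0],
    [-1,0.043,0.01,0.03,0],
    [-1,0.043,0.01,0.03,0],
    [-1,0.043,0.01,0.03,0]
  ]
}}

```text
time_s: 3.05
position: [565.2, 205.0, 266.1]
ee_rot: [[0.171, 0.985, 0.0], [0.985, -0.171, -0.0], [-0.0, 0.0, -1.0]]
wrist_force: [1.2, -0.2, 0.1]
grip_width: 0.2
```

>>> {"name": "jog_arm", "arguments": {
  "motion": [
    [-1,0,0,0.04,0],
    [-1,0,0,0.03,0],
    [-1,0,0,0,0]
  ]
}}

```text
time_s: 3.35
position: [562.1, 203.1, 191.9]
ee_rot: [[0.17, 0.985, -0.008], [0.985, -0.17, -0.001], [-0.003, -0.008, -1.0]]
wrist_force: [-0.3, -0.6, -0.3]
grip_width: 0.1
```

Run:
```python
from h import *
s=observe();print(s['position'],s['ee_rot'],s['joint_pos'].round(2))
for n in ('wrist','scene'): snap(n,n+'1')
a=cv2.imread('pics/scene1.png')[150:380,220:420]; cv2.imwrite('pics/s1_z.png',cv2.resize(a,None,fx=2.6,fy=2.6,interpolation=cv2.INTER_CUBIC))
```

```text
[562.06740548 203.10569997 191.91739457] [[ 0.16971809  0.98545924 -0.00811571]
 [ 0.98548938 -0.16973299 -0.00117907]
 [-0.00253943 -0.00779784 -0.99996637]] [ 0.13  0.11  0.1   1.57 -0.    1.87]
```

View pics/wrist1.png

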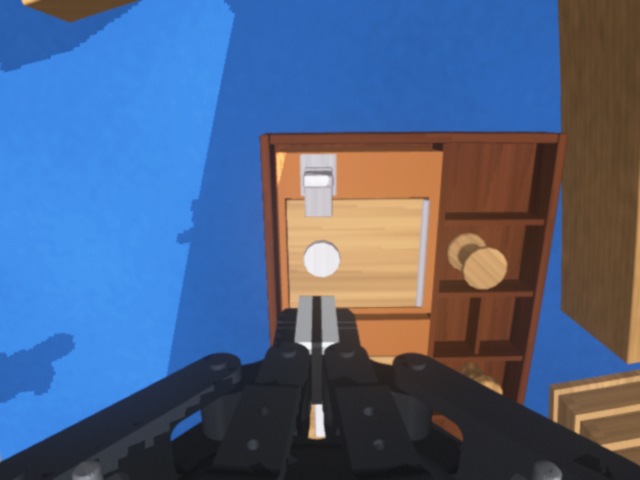

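View pics/s1_z.png

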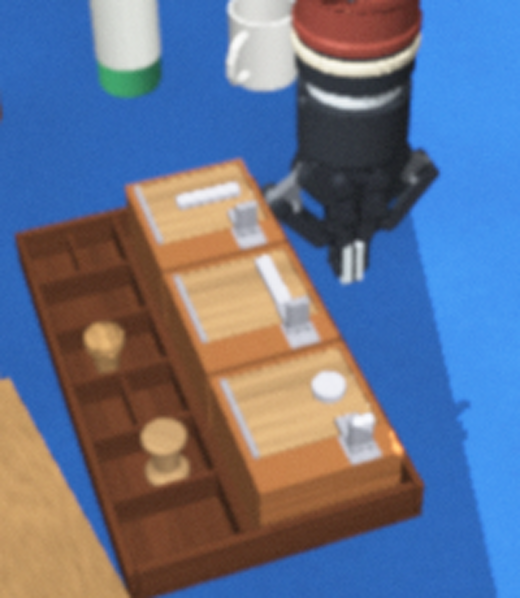

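The wrist view shows the pad disc at (322,259), the tab at (318,179) and the closed fingertips at about (316,300). This close-up should give better positions.

```bash
python3 - <<'E'
from h import *
c=load('wrist1');s=load('scene1')
im=c['pixels'].astype(int);m=((im.min(2)>165)&(im.max(2)-im.min(2)<45)).astype(np.uint8)
n,l,st,ce=cv2.connectedComponentsWithStats(m)
for i in range(1,n):
    if st[i][4]>60: print(ce[i].round(1),st[i])
print('cam',-c['R'].T@c['t'].ravel(),'tcp proj',proj(c,[562.1,203.1,191.9]),'scene tcp',proj(s,[562.1,203.1,191.9]),(220+351/2.6,150+280/2.6))
p=ray(c,(321.5,259),88);t=ray(c,(317.5,178.5),112);print('pad',p,'tab',t,t-p)
for nm,uv in dict(hingeF=(428,199),hingeN=(421,307),hatchFL=(286,199),hatchFR=(289,307)).items(): print(nm,ray(c,uv,78).round(1))
E
python3 - <<'E'
import cv2
a=cv2.imread('pics/wrist1.png')[130:330,240:460];cv2.imwrite('pics/w1z.png',cv2.resize(a,None,fx=3,fy=3,interpolation=cv2.INTER_CUBIC))
E
```

```text
[317.7 183.9] [ 300  154   36   63 1882]
[422.1 251.8] [416 201  13 105 640]
[321.3 259.3] [304 242  36  35 993]
[306.1 344.1] [298 341  14  11  76]
[326.7 343.8] [322 341  13  10  70]
[318.8 421.3] [315 404  10  33 267]
cam [576.58400917 275.29807745 375.55658745] tcp proj [[315.24078302 278.46856129]] scene tcp [[353.8154371  270.72692758]] (355.0, 257.6923076923077)
pad [561.21982142 176.96475519  88.        ] tab [569.10646405 240.19832156 112.        ] [ 7.88664263 63.23356637 24.        ]
hingeF [646.9 206.9  78. ]
hingeN [633.3 119.5  78. ]
hatchFL [542.4 224.6  78. ]
hatchFR [528.  137.4  78. ]
```

View pics/w1z.png

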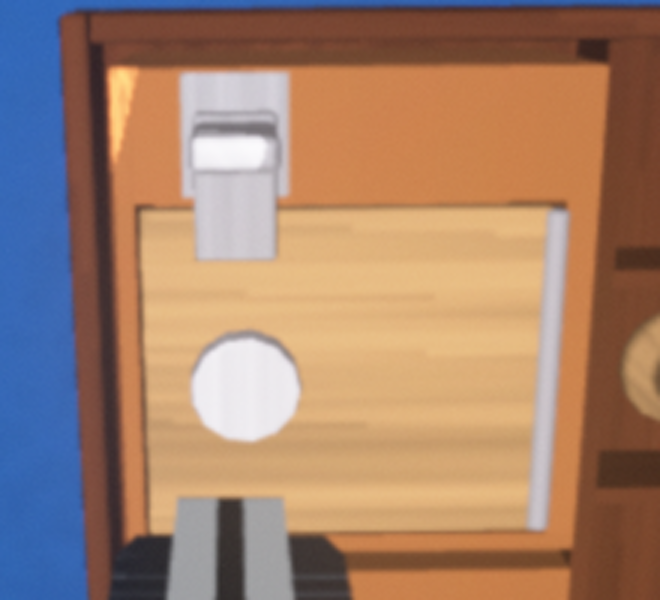

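Run:
```python
from h import *
a=load('wrist1')['pixels'][280:400,230:410,::-1];cv2.imwrite('pics/w1t.png',cv2.resize(a,None,fx=4,fy=4,interpolation=cv2.INTER_CUBIC))
a=load('scene1')['pixels'][200:275,320:400,::-1];cv2.imwrite('pics/s1t.png',cv2.resize(a,None,fx=7,fy=7,interpolation=cv2.INTER_CUBIC))
```

```text
(no output)
```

View pics/w1t.png

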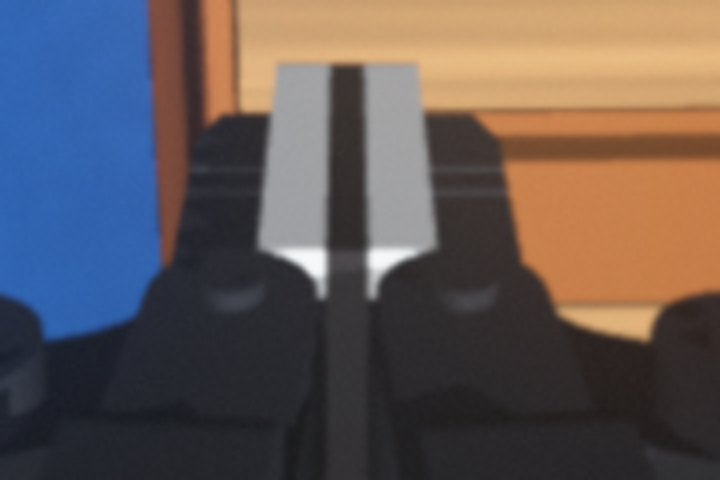

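View pics/s1t.png

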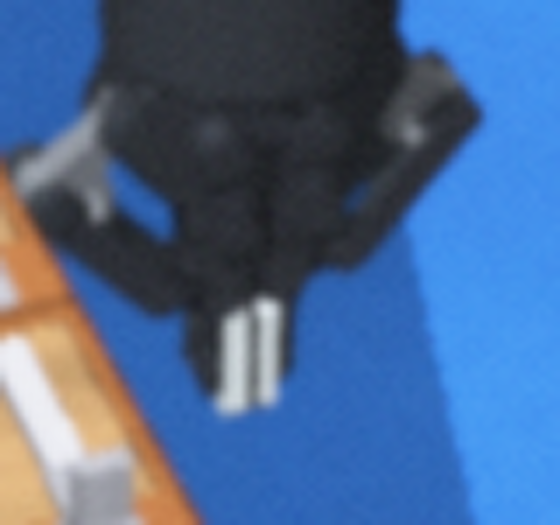

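Run:
```python
from h import *
c=load('wrist1');s=load('scene1')
def PP(c,uv): 
    return cv2.undistortPoints(np.array([[uv]],float),c['camera_matrix'],c['dist'])[0,0], np.hstack([c['R'],c['t'].reshape(3,1)])
def tri(a,b):
    (p,P),(q,Q)=PP(c,a),PP(s,b); X=cv2.triangulatePoints(P,Q,p.reshape(2,1),q.reshape(2,1))[:,0];return X[:3]/X[3]
X=tri((316.8,295.8),(355.3,258.3));print(X,proj(c,X),proj(s,X))
pad=tri((321.3,259.3),(346.1,298));print('pad tri',pad,proj(c,pad),proj(s,pad))
for z in (190,195,200,205,210,220): print(z,ray(c,(316.8,295.8),z).round(1),ray(s,(355.3,258.3),z).round(1))
print(observe()['position'])
```

```text
[565.2197543  212.29983293 234.54872607] [[317.99390367 296.84799925]] [[355.59147847 258.43061282]]
pad tri [560.82595037 175.38142625  84.02315067] [[321.3138893  259.31060662]] [[346.10586709 298.00202536]]
190 [561.1 193.1 190. ] [540.1 173.  190. ]
195 [561.6 195.3 195. ] [542.9 177.3 195. ]
200 [562.  197.5 200. ] [545.8 181.7 200. ]
205 [562.4 199.7 205. ] [548.6 186.  205. ]
210 [562.8 201.9 210. ] [551.5 190.4 210. ]
220 [563.6 206.4 220. ] [557.2 199.1 220. ]
[564.58953623 202.92093796 197.81720519]
```

Run:
```python
from h import *
print(observe()['position'])
for n in ('wrist','scene','top'): snap(n,n+'2'); 
o=observe();print(o['position'],o['ee_rot'],o['time_s'])
a=load('wrist2')['pixels'][230:350,230:410,::-1];cv2.imwrite('pics/w2t.png',cv2.resize(a,None,fx=4,fy=4,interpolation=cv2.INTER_CUBIC))
a=load('scene2')['pixels'][200:320,310:410,::-1];cv2.imwrite('pics/s2t.png',cv2.resize(a,None,fx=5,fy=5,interpolation=cv2.INTER_CUBIC))
a=load('top2')['pixels'][140:275,210:400,::-1];cv2.imwrite('pics/t2t.png',cv2.resize(a,None,fx=4,fy=4,interpolation=cv2.INTER_CUBIC))
for n in('wrist2','scene2'): print(proj(load(n),o['position']))
```

```text
[564.58953623 202.92093796 197.81720519]
[566.04622897 202.94097784 199.86256943] [[ 1.67832074e-01  9.85808796e-01  3.66223598e-03]
 [ 9.85815109e-01 -1.67834535e-01  3.73239150e-04]
 [ 9.82592111e-04  3.54764606e-03 -9.99993224e-01]] 3.6
[[318.15764322 279.59703223]]
[[352.16039113 268.51183656]]
```

View pics/w2t.png

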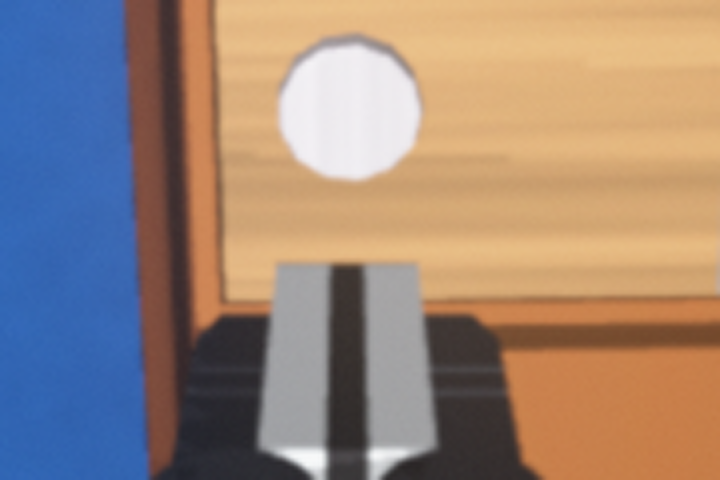

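View pics/s2t.png

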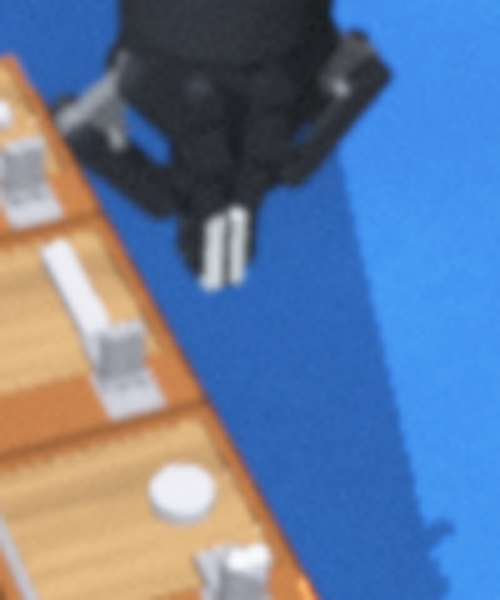

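View pics/t2t.png

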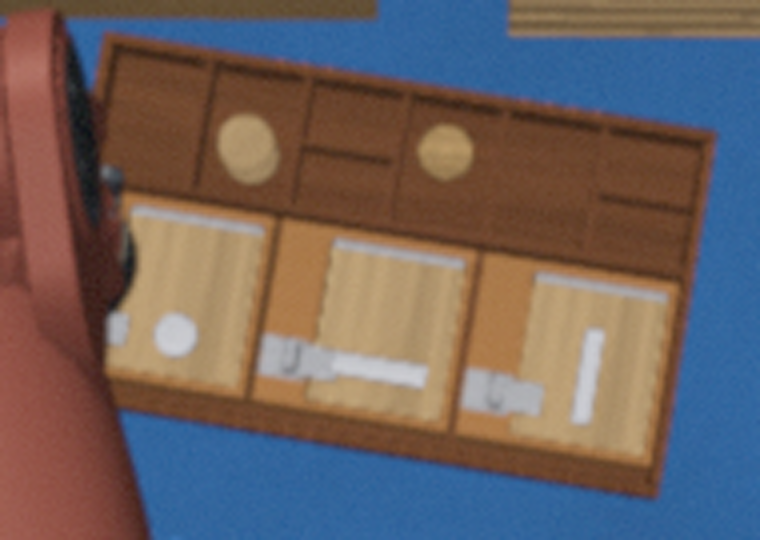

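The triangulated fingertips sit about 35 to 40 mm higher than the reported TCP, while x and y agree. I don't trust either height yet, so I'll go down over the free gap between pad and tab, watching the force and checking again.

>>> {"name": "jog_arm", "arguments": {
  "motion": [
    [-1,0.009,0,0.02,0],
    [-1,0,0,0.025,0],
    [-1,0,0,0.015,0],
    [-1,0,0,0,0],
    [-1,0,0,0,0]
  ]
}}

```text
time_s: 4.1
position: [566.8, 211.8, 138.4]
ee_rot: [[0.167, 0.986, 0.001], [0.986, -0.167, 0.0], [0.0, 0.001, -1.0]]
wrist_force: [-0.3, 0.7, 1.1]
grip_width: 0.1
```

```bash
cat > look.py <<'E'
from h import *
import sys
k=sys.argv[1]
for n in ('wrist','scene'): snap(n,n+k)
o=observe();print(o['position'].round(1),o['wrist_force'].round(2),o['time_s'],np.degrees(np.arctan2(o['ee_rot'][1,0],o['ee_rot'][0,0])))
w=load('wrist'+k)['pixels'][100:400,200:500,::-1];w=cv2.resize(w,(500,500),interpolation=cv2.INTER_CUBIC)
a=load('scene'+k)['pixels'][210:350,290:410,::-1];a=cv2.resize(a,None,fx=2.5,fy=500/140,interpolation=cv2.INTER_CUBIC)
a=load('scene'+k)['pixels'][220:350,310:388,::-1];a=cv2.resize(a,(300,500),interpolation=cv2.INTER_CUBIC)
cv2.imwrite(f'pics/both{k}.png',np.hstack([w,a]))
print('tcp in scene',proj(load('scene'+k),o['position']))
E
python3 look.py 3
```

```text
[567.2 211.9 138.9] [0.84 1.24 0.03] 4.2 80.41084299765963
tcp in scene [[353.18929717 292.80918535]]
```

View pics/both3.png

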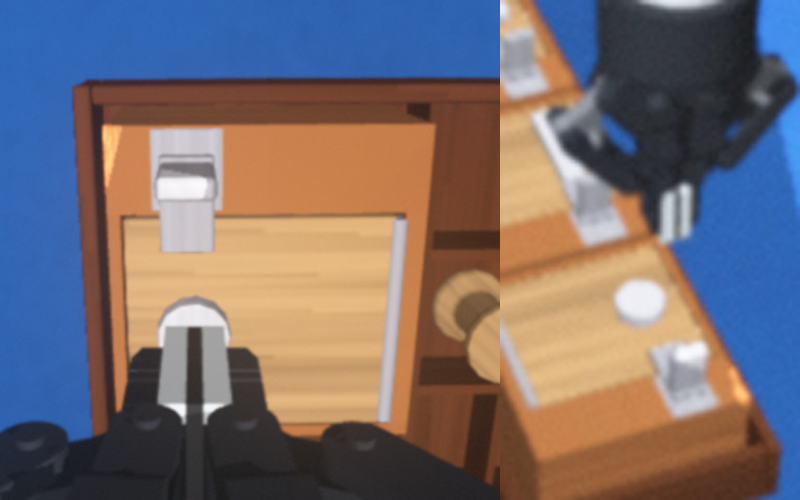

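Still consistent: the scene tip is at about (356,282), against a projected TCP of (353,293). So the visible tip is about 35 mm above the reported TCP. Continuing down.

>>> {"name": "jog_arm", "arguments": {
  "motion": [
    [-1,0,0,0.012,0],
    [-1,0,0,0.012,0],
    [-1,0,0,0.006,0],
    [-1,0,0,0,0]
  ]
}}

```text
time_s: 4.6
position: [565.2, 211.8, 105.3]
ee_rot: [[0.166, 0.986, -0.003], [0.986, -0.166, -0.0], [-0.001, -0.002, -1.0]]
wrist_force: [0.2, -0.8, 0.4]
grip_width: 0.5
```

```bash
python3 look.py 4
```

```text
[566.1 211.9 106.9] [-0.33  0.01 -1.06] 4.7 80.43368525476464
tcp in scene [[353.20487512 303.0935297 ]]
```

View pics/both4.png

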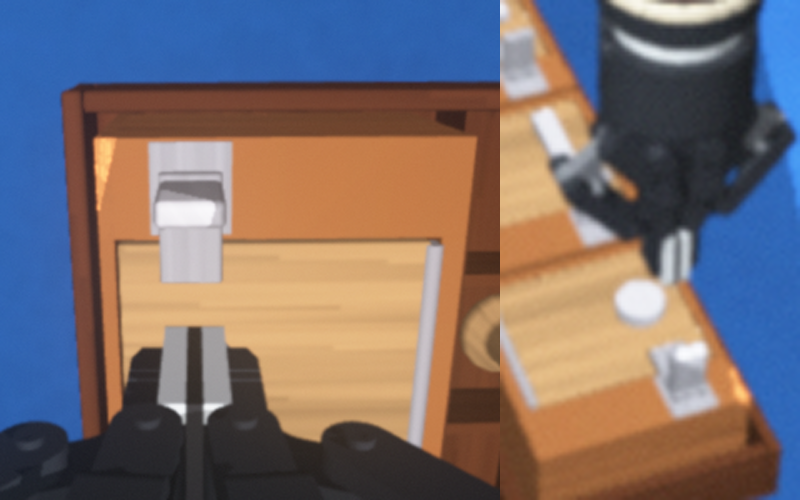

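No contact, and the wrist and scene views both still show the tip well above the tab top. I'll lower in small guarded steps.

>>> {"name": "jog_arm", "arguments": {
  "motion": [
    [-1,0,0,0.008,0],
    [-1,0,0,0.007,0],
    [-1,0,0,0,0]
  ]
}}

```text
time_s: 5.0
position: [565.5, 211.8, 90.7]
ee_rot: [[0.166, 0.986, -0.002], [0.986, -0.166, -0.0], [-0.001, -0.002, -1.0]]
wrist_force: [-0.3, -0.6, -0.2]
grip_width: 0.1
```

```bash
python3 look.py 5
```

```text
[566.  211.9  91.8] [0.14 0.6  0.71] 5.1 80.43208910960705
tcp in scene [[353.01670481 307.86572601]]
```

View pics/both5.png

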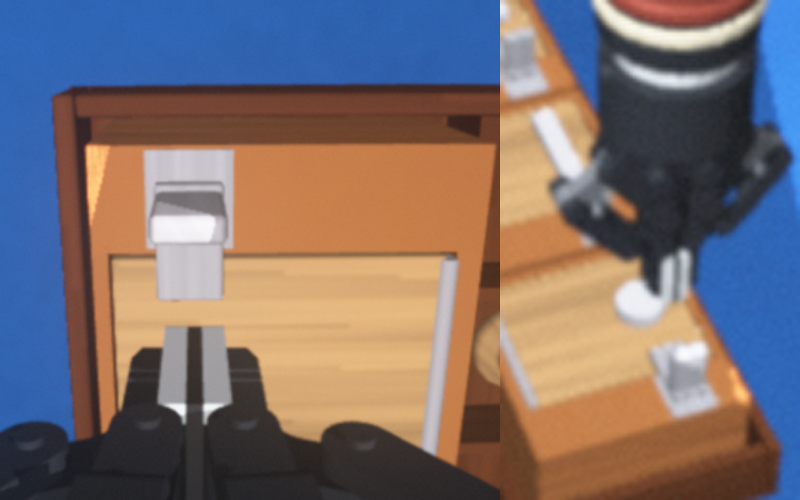

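>>> {"name": "jog_arm", "arguments": {
  "motion": [
    [-1,0,0,0.006,0],
    [-1,0,0,0.006,0],
    [-1,0,0,0,0]
  ]
}}

```text
time_s: 5.4
position: [565.6, 211.8, 78.9]
ee_rot: [[0.166, 0.986, -0.002], [0.986, -0.166, -0.0], [-0.001, -0.002, -1.0]]
wrist_force: [0.7, 0.1, -0.6]
grip_width: -0.0
```

```bash
python3 look.py 6
python3 - <<'E'
from h import *
c=load('wrist6');o=observe()['position']
for z in (84,100,105,110,115,120,125): print(z,ray(c,(317,296),z).round(1))
E
```

```text
[566.1 211.9  79.9] [0.22 0.6  0.98] 5.5 80.43256879924245
tcp in scene [[352.8367578  311.60907014]]
84 [565.4 204.8  84. ]
100 [566.6 211.9 100. ]
105 [566.9 214.1 105. ]
110 [567.3 216.3 110. ]
115 [567.7 218.5 115. ]
120 [568.1 220.7 120. ]
125 [568.4 222.9 125. ]
```

View pics/both6.png

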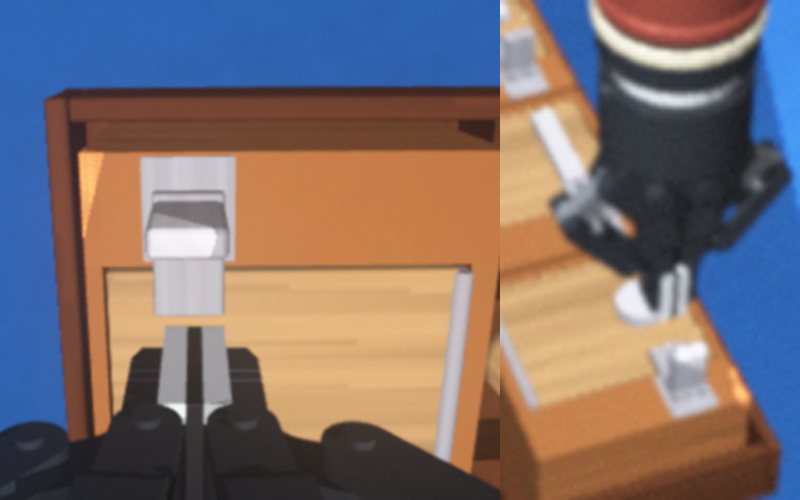

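Run:
```python
from h import *
c=load('wrist6');s=load('scene6')
a=s['pixels'][270:335,320:390,::-1];cv2.imwrite('pics/s6t.png',cv2.resize(a,None,fx=8,fy=8,interpolation=cv2.INTER_CUBIC))
for z in (84,90,95,100,105,110,115,120,125): print(z,ray(c,(317,296),z).round(1),ray(s,(355.5,302),z).round(1))
```

```text
84 [565.4 204.8  84. ] [549.3 195.   84. ]
90 [565.8 207.4  90. ] [552.2 199.4  90. ]
95 [566.2 209.7  95. ] [554.6 203.   95. ]
100 [566.6 211.9 100. ] [557.1 206.7 100. ]
105 [566.9 214.1 105. ] [559.5 210.3 105. ]
110 [567.3 216.3 110. ] [561.9 214.  110. ]
115 [567.7 218.5 115. ] [564.4 217.6 115. ]
120 [568.1 220.7 120. ] [566.8 221.3 120. ]
125 [568.4 222.9 125. ] [569.2 225.  125. ]
```

View pics/s6t.png

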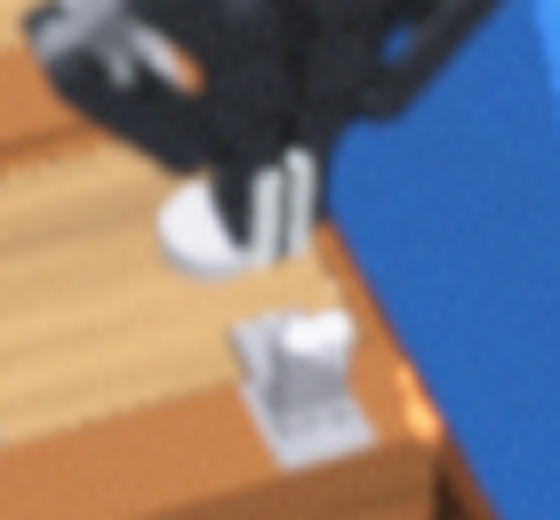

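The two rays meet at z≈120 and y≈221, so the real tip is about 40 mm above the reported TCP. The lack of contact at a reported 80 mm backs this up, since the plate top is at 84. Going down 20 mm more puts the tip at about 100, level with the tab.

>>> {"name": "jog_arm", "arguments": {
  "motion": [
    [-1,0,0,0.005,0],
    [-1,0,0,0.005,0],
    [-1,0,0,0,0]
  ]
}}

```text
time_s: 5.8
position: [565.8, 211.9, 69.1]
ee_rot: [[0.166, 0.986, -0.001], [0.986, -0.166, -0.0], [-0.001, -0.001, -1.0]]
wrist_force: [-0.2, 0.0, -0.6]
grip_width: -0.1
```

>>> {"name": "jog_arm", "arguments": {
  "motion": [
    [-1,0,0,0.005,0],
    [-1,0,0,0.005,0],
    [-1,0,0,0,0]
  ]
}}

```text
time_s: 6.1
position: [565.7, 211.9, 59.1]
ee_rot: [[0.166, 0.986, -0.001], [0.986, -0.166, -0.0], [-0.0, -0.001, -1.0]]
wrist_force: [-0.6, 0.6, -0.3]
grip_width: -0.1
```

```bash
python3 look.py 7
```

```text
[566.2 211.9  59.9] [ 0.   -0.88 -0.61] 6.2 80.433706451394
tcp in scene [[352.5473039  317.69765448]]
```

View pics/both7.png

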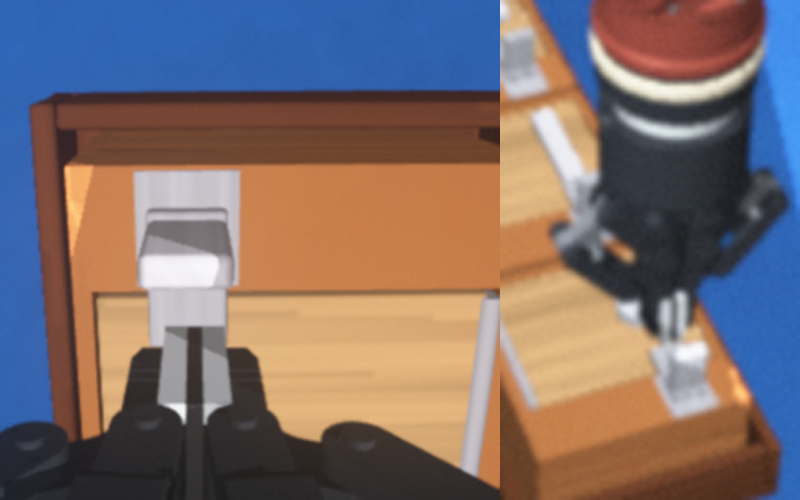

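>>> {"name": "jog_arm", "arguments": {
  "motion": [
    [-1,0.006,0,0,0],
    [-1,0.006,0,0,0],
    [-1,0.004,0,0,0],
    [-1,0,0,0,0]
  ]
}}

```text
time_s: 6.6
position: [569.2, 228.5, 60.3]
ee_rot: [[0.165, 0.986, 0.0], [0.986, -0.165, 0.0], [0.0, 0.0, -1.0]]
wrist_force: [0.3, -0.1, -0.0]
grip_width: 0.2
```

>>> {"name": "jog_arm", "arguments": {
  "motion": [
    [-1,0.003,0,0,0],
    [-1,0.003,0,0,0],
    [-1,0,0,0,0]
  ]
}}

```text
time_s: 6.9
position: [570.0, 234.0, 60.2]
ee_rot: [[0.166, 0.986, 0.0], [0.986, -0.166, 0.0], [0.0, 0.0, -1.0]]
wrist_force: [-0.7, 0.2, -0.2]
grip_width: 0.2
```

```bash
python3 look.py 8
```

```text
[569.9 233.8  60.1] [-0.48 -0.19 -0.  ] 7.0 80.44217917737755
tcp in scene [[356.4486985  325.41242166]]
```

View pics/both8.png

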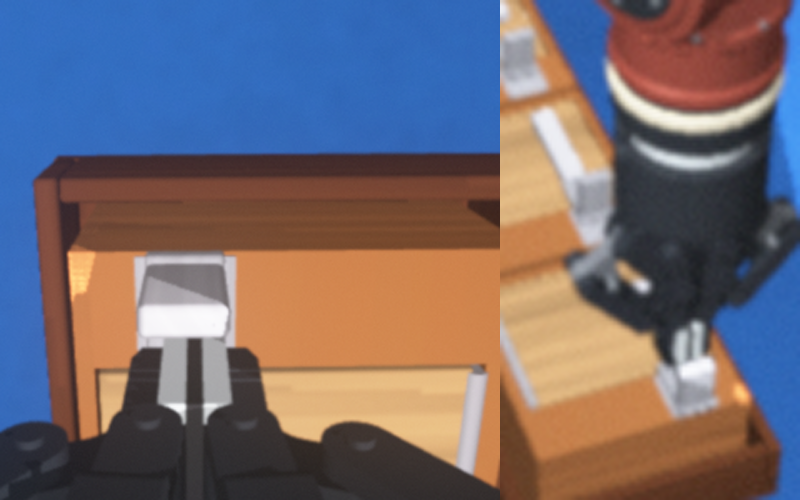

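>>> {"name": "jog_arm", "arguments": {
  "motion": [
    [-1,0.003,0,0,0],
    [-1,0.003,0,0,0],
    [-1,0,0,0,0]
  ]
}}

```text
time_s: 7.3
position: [571.0, 239.9, 60.1]
ee_rot: [[0.166, 0.986, -0.0], [0.986, -0.166, 0.0], [0.0, -0.0, -1.0]]
wrist_force: [0.3, -0.0, -0.2]
grip_width: -0.0
```

>>> {"name": "jog_arm", "arguments": {
  "motion": [
    [-1,0.003,0,0,0],
    [-1,0.003,0,0,0],
    [-1,0,0,0,0]
  ]
}}

```text
time_s: 7.6
position: [571.5, 243.4, 60.0]
ee_rot: [[0.167, 0.986, -0.001], [0.986, -0.167, -0.005], [-0.005, -0.0, -1.0]]
wrist_force: [-2.7, -12.2, 3.1]
grip_width: -0.0
```

```bash
python3 look.py 9
```

```text
[571.5 243.4  60. ] [ -3.51 -12.34   2.8 ] 7.7 80.36166228610709
tcp in scene [[358.20056934 328.86210705]]
```

View pics/both9.png

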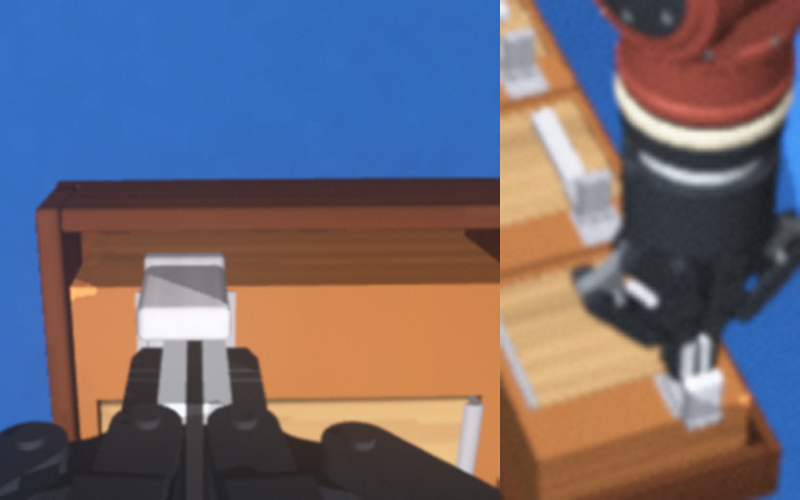

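The tab has moved with the finger, and the force rose suddenly to 12 N, which looks like the end stop. I'll back off and measure it.

>>> {"name": "jog_arm", "arguments": {
  "motion": [
    [-1,-0.005,0,0,0],
    [-1,-0.01,0,0,0],
    [-1,-0.01,0,-0.01,0],
    [-1,0,0,-0.03,0],
    [-1,-0.01,0,-0.02,0]
  ]
}}

```text
time_s: 8.2
position: [566.4, 210.9, 122.5]
ee_rot: [[0.166, 0.986, 0.002], [0.986, -0.166, 0.001], [0.001, 0.001, -1.0]]
wrist_force: [1.0, -0.7, 0.4]
grip_width: -0.1
```

>>> {"name": "jog_arm", "arguments": {
  "motion": [
    [-1,-0.01,0,0,0],
    [-1,-0.01,0,0,0],
    [-1,0,0,0,0],
    [-1,0,0,0,0]
  ]
}}

```text
time_s: 8.6
position: [562.2, 190.9, 119.1]
ee_rot: [[0.167, 0.986, -0.002], [0.986, -0.167, -0.0], [-0.0, -0.002, -1.0]]
wrist_force: [-0.3, -0.5, -0.4]
grip_width: -0.3
```

```bash
python3 look.py 10
python3 - <<'E'
from h import *
c=load('wrist10')
im=c['pixels'].astype(int);m=((im.min(2)>140)&(im.max(2)-im.min(2)<45)).astype(np.uint8)
n,l,st,ce=cv2.connectedComponentsWithStats(m)
for i in range(1,n):
    if st[i][4]>60: print(ce[i].round(1),st[i])
E
```

```text
[562.3 191.4 119.3] [-0.11  0.61 -0.62] 8.7 80.43316535558141
tcp in scene [[349.7510617  291.93221439]]
[312.7 159.5] [ 289  121   48   77 3468]
[448.9 270.2] [ 439  204   21  136 1224]
[316.7 298.7] [ 294  258   49   96 2896]
[435.  416.9] [432 411   7  13  69]
[316.3 428.5] [309 418  16  21 295]
```

View pics/both10.png

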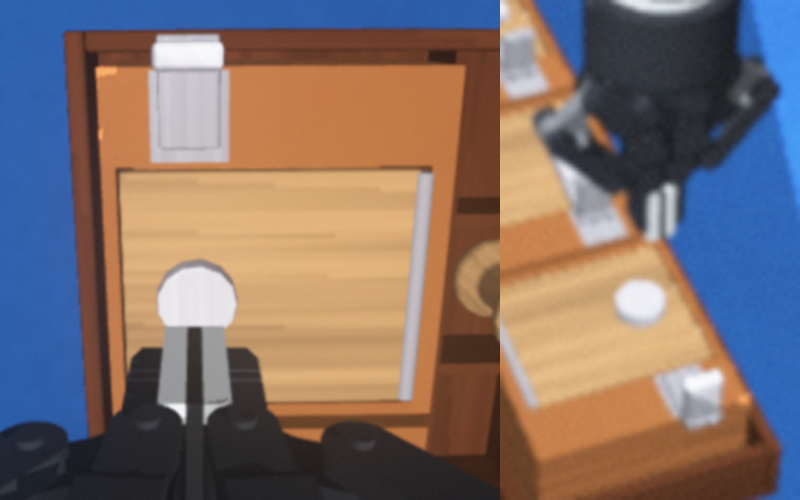

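The bolt plate now lies entirely on the ledge. I'll put a number on it, and on where the pad is relative to the tool.

Run:
```python
from h import *
c=load('wrist10');s=load('scene10')
y=np.radians(-9);ex=np.array([np.cos(y),np.sin(y)]);ey=np.array([-ex[1],ex[0]])
def ell():
    im=c['pixels'].astype(int);
    return None
pad=ray(c,(200+197.5*.6,100+300*.6),88);tab=ray(c,(200+188*.6,100+53*.6),112)
ts=ray(s,(310+704/300*78-500/300*78,220+382/500*130),112)
ps=ray(s,(310+(640-500)/300*78,220+300/500*130),88)
for p in(pad,ps):
  for t in (tab,ts):
    d=(t-p)[:2];print(p.round(1),t.round(1),'bolt q',d@ey-56.5,'dx',d@ex)
```

```text
[561.7 177.5  88. ] [572.6 259.1 112. ] bolt q 25.85776304930934 dx -1.9690316469648883
[561.7 177.5  88. ] [573.8 261.7 112. ] bolt q 28.628087248664883 dx -1.2752868291259636
[562.2 178.7  88. ] [572.6 259.1 112. ] bolt q 24.579265212405232 dx -2.2181300270768913
[562.2 178.7  88. ] [573.8 261.7 112. ] bolt q 27.349589411760775 dx -1.5243852092379666
```

The bolt is at about 26 mm, its end stop. Next I'll centre over the pad and lower with guard; contact is expected at a reported TCP z of about 48.

>>> {"name": "jog_arm", "arguments": {
  "motion": [
    [-1,-0.014,0.002,0.015,0],
    [-1,0,0,0.02,0],
    [-1,0,0,0.015,0],
    [-1,0,0,0,0],
    [-1,0,0,0,0]
  ]
}}

```text
time_s: 9.2
position: [562.2, 177.4, 70.1]
ee_rot: [[0.166, 0.986, -0.001], [0.986, -0.166, -0.0], [-0.0, -0.001, -1.0]]
wrist_force: [0.7, -0.3, 0.2]
grip_width: -0.1
```

```bash
python3 look.py 11
```

```text
[563.1 177.4  71.2] [-0.32  0.58  0.92] 9.3 80.45302828358493
tcp in scene [[345.5871696  302.98743701]]
```

View pics/both11.png

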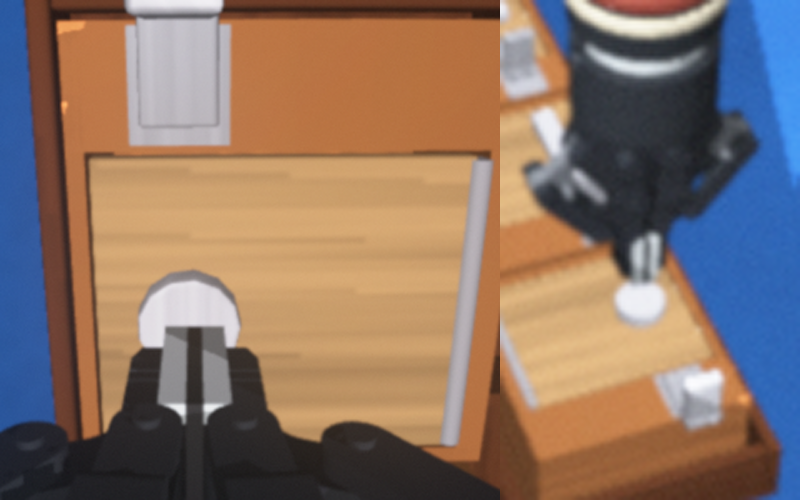

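>>> {"name": "jog_arm", "arguments": {
  "motion": [
    [-1,0,0,0.008,0],
    [-1,0,0,0.008,0],
    [-1,0,0,0,0]
  ]
}}

```text
time_s: 9.6
position: [561.5, 177.1, 52.6]
ee_rot: [[0.166, 0.986, -0.002], [0.986, -0.166, -0.0], [-0.001, -0.002, -1.0]]
wrist_force: [-0.6, -0.5, -0.6]
grip_width: -0.2
```

>>> {"name": "jog_arm", "arguments": {
  "motion": [
    [-1,0,0,0.003,0],
    [-1,0,0,0.003,0],
    [-1,0,0,0,0]
  ]
}}

```text
time_s: 9.9
position: [562.5, 177.1, 48.1]
ee_rot: [[0.166, 0.986, 0.0], [0.986, -0.166, -0.0], [-0.0, 0.0, -1.0]]
wrist_force: [-1.3, -0.2, 2.6]
grip_width: 0.2
```

Contact is at z≈48, as predicted. I'll press on gently to the stop.

>>> {"name": "jog_arm", "arguments": {
  "motion": [
    [-1,0,0,0.002,0],
    [-1,0,0,0.002,0],
    [-1,0,0,0,0]
  ]
}}

```text
time_s: 10.2
position: [562.2, 177.2, 43.9]
ee_rot: [[0.166, 0.986, -0.001], [0.986, -0.166, 0.0], [-0.0, -0.001, -1.0]]
wrist_force: [-2.6, -0.2, 3.0]
grip_width: 0.0
```

>>> {"name": "jog_arm", "arguments": {
  "motion": [
    [-1,0,0,0.002,0],
    [-1,0,0,0,0]
  ]
}}

```text
time_s: 10.4
position: [562.5, 177.2, 43.4]
ee_rot: [[0.166, 0.986, 0.0], [0.986, -0.166, -0.0], [0.0, 0.0, -1.0]]
wrist_force: [-7.0, 0.2, 11.9]
grip_width: 0.1
```

The force jumped to 12 N with almost no further travel, so that's the firm stop. Lifting straight up quickly.

>>> {"name": "jog_arm", "arguments": {
  "motion": [
    [-1,0,0,-0.04,0],
    [-1,0,0,-0.05,0],
    [-1,0,0,-0.05,0],
    [-1,0,-0.02,-0.03,0],
    [-1,0,-0.03,0,0]
  ]
}}

```text
time_s: 10.9
position: [516.0, 185.3, 217.1]
ee_rot: [[0.167, 0.986, 0.008], [0.986, -0.167, 0.001], [0.002, 0.008, -1.0]]
wrist_force: [-0.0, 0.6, 0.3]
grip_width: -0.3
```

>>> {"name": "jog_arm", "arguments": {
  "motion": [
    [-1,0,-0.03,-0.02,0],
    [-1,0,-0.03,-0.02,0],
    [-1,0,0,0,0],
    [-1,0,0,0,0],
    [-1,0,0,0,0]
  ]
}}

```text
time_s: 11.4
position: [454.5, 195.2, 251.2]
ee_rot: [[0.167, 0.986, -0.001], [0.986, -0.167, -0.0], [-0.0, -0.0, -1.0]]
wrist_force: [0.3, -0.1, -0.8]
grip_width: 0.3
```

```bash
python3 look.py 12; cp pics/scene12.png pics/s12.png
```

```text
[454.3 195.1 250.9] [ 0.24 -0.68 -0.03] 11.5 80.40010343114182
tcp in scene [[399.14444998 227.81947626]]
```

View pics/both12.png

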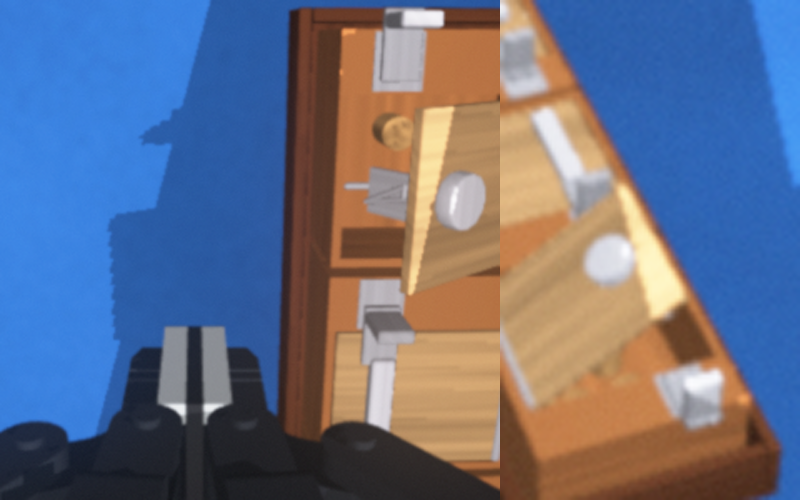

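View pics/s12.png

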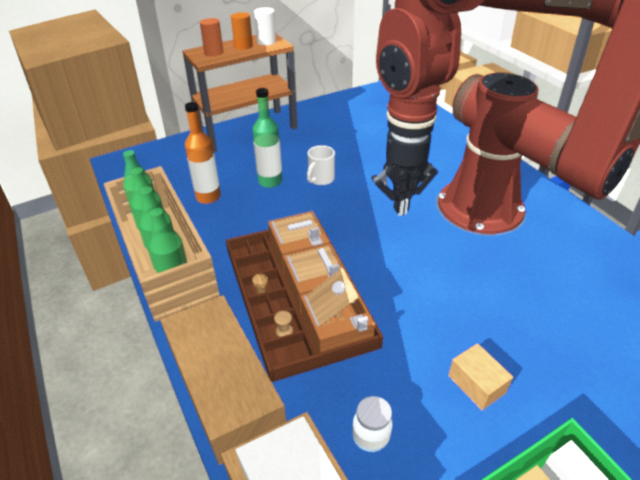

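The hatch stands open: pad at about (338,288) in the scene view, light front edge visible. The bolt is still back and the bystanders look unmoved. I'll wait a second, then check the angle by triangulating.

>>> {"name": "jog_arm", "arguments": {
  "motion": [
    [-1,0,0,0,0],
    [-1,0,0,0,0],
    [-1,0,0,0,0],
    [-1,0,0,0,0],
    [-1,0,0,0,0]
  ]
}}

```text
time_s: 12.0
position: [454.0, 195.4, 252.1]
ee_rot: [[0.166, 0.986, -0.0], [0.986, -0.166, -0.0], [-0.0, -0.0, -1.0]]
wrist_force: [-0.6, -0.8, 0.3]
grip_width: -0.2
```

>>> {"name": "jog_arm", "arguments": {
  "motion": [
    [-1,0,0,0,0],
    [-1,0,0,0,0],
    [-1,0,0,0,0],
    [-1,0,0,0,0],
    [-1,0,0,0,0]
  ]
}}

```text
time_s: 12.5
position: [454.0, 195.4, 252.2]
ee_rot: [[0.166, 0.986, 0.0], [0.986, -0.166, -0.0], [-0.0, 0.0, -1.0]]
wrist_force: [0.2, 1.1, -0.4]
grip_width: -0.1
```

```bash
python3 look.py 13
python3 - <<'E'
from h import *
c=load('wrist13');s=load('scene13')
print('pic diff',np.abs(s['pixels'].astype(int)-load('scene12')['pixels']).mean(), np.abs(c['pixels'].astype(int)-load('wrist12')['pixels']).mean())
u=lambda c,p:cv2.undistortPoints(np.array([[p]],float),c['camera_matrix'],c['dist'])[0,0].reshape(2,1)
P=lambda c:np.hstack([c['R'],c['t'].reshape(3,1)])
X=cv2.triangulatePoints(P(c),P(s),u(c,(477,220)),u(s,(338,287.5)))[:,0];X=X[:3]/X[3];print('pad',X)
for q in(.5,.6): print(q,'pad z expected',78+78*np.sin(q)+10*np.cos(q))
a=load('scene0')['pixels'].astype(int)-s['pixels']; 
for n,(x0,y0,x1,y1) in dict(spool_stop=(245,270,297,335),bottles=(185,85,285,205),mug=(305,145,337,186),jar=(350,395,395,450),carton=(448,343,514,408),cross=(285,245,325,280),long=(270,212,322,245)).items(): print(n,np.abs(a[y0:y1,x0:x1]).mean().round(1))
E
```

```text
[454.  195.4 252.1] [-0.32 -0.69 -1.26] 12.6 80.42747095932009
tcp in scene [[399.40445325 227.39301136]]
pic diff 1.7019498697916666 1.383215060763889
pad [580.21668178 173.46978507 125.62886156]
0.5 pad z expected 124.17101763003156
0.6 pad z expected 130.29546907390954
spool_stop 1.9
bottles 1.9
mug 1.9
jar 1.6
carton 1.7
cross 1.9
long 1.9
```

The pad shifted about 19 mm toward the hinge; 0.60 rad predicts 19.3 mm and 0.50 rad predicts 14.3 mm. Its height, corrected for the 4 mm low reading seen earlier, also fits 0.6 rad. Everything is still, and nothing else changed beyond image noise.

```bash
python3 -c "
from h import *
print(hand_in())"
```

```text
the job is handed in; nothing more can be done
None
```

I slid the round module's bolt fully off the hatch, pressed the pad once to its stop and lifted away. The hatch popped up and stayed open by itself. The job is handed in at about 12.6 s of the 42 s allowed; no verdict was given.

**Last checks:**
- **Bolt:** measured at about 26 mm before the press (24.6 to 28.6 depending on the view). It met a stop at about 12 N, and the last pictures still show it slid back.
- **Press:** contact came at the expected height, then about 5 mm of travel before the force rose to 12 N at the firm stop.
- **Hatch:** it stands at about 0.6 rad, judged from the pad's 19 mm shift toward the hinge. The raw pad height alone (125.6 mm) would give only about 0.52 rad. Corrected for the 4 mm low reading in the same measurement earlier, it also fits 0.6.
- **At rest:** two pictures about a second apart differ only by noise.
- **Everything else:** the other two modules and all bystanders look unchanged from the first picture. The arm is clear and touches nothing.

**Disagreement:** the fingertips were about 40 mm above the reported tool position when the gripper was shut. Both cameras and the contact height agreed on this, so I worked from the measured tip.

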